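# Set the temple-length gauge and hold it at the mark

## Robot

A 7-joint arm with a two-finger parallel gripper is mounted at the origin on a cart in front of the work surface, level with it; the furniture and walls round the work are solid. World frame = base frame: x ahead of the robot, y to its left, z up, the work surface at z = 0. Lengths are in mm, angles in rad, forces in N, time in s.
With the tool pointing down it reaches from about 400 to 850 mm from the base axis. Payload 4.5 kg.
Tool frame: the origin (TCP) lies midway between the tips of the shut fingers; the grasp point (between the pads) lies 19 mm behind it; z points along the fingers, y is the line along which they close (so a half turn about z gives the same grasp; the last joint's range is limited). The gripper opens to 88 mm and grips with 3 to 60 N. Pads are 18 mm wide; open, the fingers measure 123 mm over their backs; the gripper's body (75 mm by 187 mm) begins 45 mm behind the grasp point.
Start: joints at [-1.087, 0.689, -0.195, 1.565, 0.157, 0.902, -0.215], TCP at [271.726, 562.868, 214.443] pointing down, gripper open.
Joint ranges: [-3.01, 3.01], [-0.46, 2.08], [-1.47, 1.51], [0.13, 2.56], [-1, 4.14], [0.04, 2.09], [-2.66, 2.66]. Speed limits (rad/s): [2.57, 2.57, 3.14, 3.14, 3.14, 3.14, 3.14].

## Interface

Orientations are given as a rotation vector (axis times angle).
In Python, from rig import r gives the robot as it stands.
- The arm moves only by the tool play_rows, never from a script. Its argument "steps" is a list that holds one entry, the list of rows, each a list of 4 numbers: the shift along the tool's x, y, z in mm, then the turn about the tool's z in rad. In form: [[[dx, dy, dz, roll], ...]]. A call has 1 to 12 rows; each row is the pose to reach, as a shift and turn from the pose commanded when the call began, along the tool's axes at that moment; what a row does not reach only later rows make up. A row lasts 1/10 s, in which the tool goes at most 50 mm and 8.59 degrees, less where a joint would pass 70% of its speed; a pose out of reach is approached as far as the arm can. A call with a gripper value outside its range is refused whole. "claw" is the finger opening in mm, from 0 to 88.1, set as the call begins (left out, the last holds). The fingers move at their own pace and stop on an object; the grip force is fixed at half the most. Time passes only in rows, so rows that repeat a pose let the fingers close. It gives the time, the measured TCP pose, the force, the opening and the grip force at its end, in the units of the state.
- r.sense(): the state, without advancing time (a new reading comes with each control period).
- r.camera(name): name is "scene" or "top"; returns a dict with "img" (480x640x3 uint8, red, green, blue), "fx", "fy", "cx", "cy" (pixels), "extrinsics" (4x4, takes a point from camera to world coordinates). Camera axes: x right, y down, z forward; pixel columns grow to the right and rows downward; lengths in mm; the calibration is good to about 2 mm. A picture is of the moment at which its call begins. There is no depth.
- r.sign_off(): hands the job in; it is judged then, once.
The state is a dict: "time_s": time; "joint_positions": joint angles; "qvel": joint speeds; "joint_efforts": joint torques, N m; "position": TCP position; "orientation": TCP orientation; "force": force on the tool from outside, world axes, zero at the start; "moment": the same for the moment, N m; "gripper_width": finger opening in mm; "grasp_force": force on a finger pad.
Only numpy, scipy, OpenCV 4.12 (cv2) and the standard library are available. Lean on these libraries where they do the work, as an engineer would, in place of code of your own. Each camera call takes 0.05 s, during which the arm holds its last target. There are 200 camera calls.

## Task

Set up the temple-length gauge on the bench: take the taller of the two steel pins out of the pin stand, stand it upright and fully home in the bore in the gauge's heel block, and let go of it. Then take the upright grip of the gauge's sliding arm, squeeze its side button to release the lock, draw the arm out until its pointer is level with the mark of the rider on the scale, and finish while still holding it there, button squeezed, against its return spring. Leave the short pin and the other loose things (hex key, lens, pen, steel block) where they are.

Things in the scene. Friction and masses are not known exactly. Their poses are not given: they have to be found in the camera images.
- gauge: Fixed bench gauge, a dark steel base plate 250 x 74 x 8 mm. Origin on the bench directly under the bore of the steel heel block; z up; the sliding arm draws out along its -x (roughly toward the robot and to the right). Base plate spans x -220 to +30 mm, y -37 to +37. Heel block 50 x 50 mm, top 40 mm above the bench, round the origin. An aluminium tube 30 mm wide, top at 36 mm, runs from the heel block to x -120 mm; the arm slides in it.
- heel_bore (a point): Centre of the mouth of the heel block's bore, 40 mm above the bench. Bore 14 mm in diameter, vertical, 25 mm deep (its floor 15 mm above the bench), mouth chamfered by 2 mm.
- grip_center (a point): Centre of the upright black grip post on the end of the sliding arm, 70 mm above the bench; axes parallel to the gauge's. The post is 30 mm along x by 22 mm along y, from 40 mm to 92 mm above the bench. At home it stands 140 mm in -x from the heel bore. It stands free on both y sides above 40 mm (lug and scale beside it stay below 30 mm), so take it from above with the fingers closing along the gauge's y.
- button_face (a point): Centre of the outer face of the lock button: a steel pad 22 mm (x) by 28 mm (z) on the +y side of the grip post, standing 6 mm proud of it, 70 mm above the bench. Fingers closed over post and button are 28 mm apart with the button out and 22 mm with it fully in.
- lock_button (a joint): Travel of the lock button, m: 0 out (locked), 0.006 fully in. Spring: 2.5 N to start, 5.5 N fully in. Its tongue clears the catch lug from about 0.004 on; below that the arm is locked at home. Squeezing grip and button together between the fingers with 20 to 30 N pushes it fully in.
- gauge_arm (a joint): Extension of the arm, m: 0 home (pushed in), end stop at 0.085, grows as the grip moves along the gauge's -x. A return spring pulls it home with 2 N at home plus 40 N per metre of extension, and friction 0.5 N. If let go when drawn out it runs back until its tongue meets the lug.
- pointer (a point): Tip of the pointer, a thin steel nib 2 mm wide on the -y side of the arm's head, at the middle of the grip in x, 21.5 mm above the bench; moves with the arm.
- rider_mark (a point): The mark: end nearest the arm of the narrow raised ridge, 2 mm wide, across the top of the rider, a small aluminium saddle 10 x 18 mm fixed on the scale strip on the gauge's -y side; axes parallel to the gauge's. The pointer is level with it when both have the same x in the gauge's frame, at 40 to 65 mm of extension depending on where the rider was set.
- tall_pin: The taller steel pin, 85 mm high. Origin at the centre of its foot, z along the pin. Shank 12 mm in diameter stepped down to 9 mm over the lowest 3 mm; the head, from 55 to 85 mm above the foot, is a 20 mm cylinder to grip. 60 g. Starts upright in either bore of the pin stand.
- short_pin: The shorter steel pin, 62 mm high, else alike (20 mm head from 32 to 62 mm above the foot). Origin at its foot. Stands in the other bore of the stand; stays there.
- pin_stand: Fixed aluminium block 45 x 115 x 32 mm. Origin at the centre of its underside. Two vertical square bores at y +30 and -30 mm, 14 x 14 mm, 25 mm deep (floor 7 mm above the bench).
- machine_front (a point): Middle of the lower front edge of the fixed edging machine between stand and gauge; an obstacle 355 mm high, from x 0.50 m back, y -0.145 to +0.35 m. Its two red-handled levers, at y about -0.05 and +0.14, reach toward the robot to x 0.355 m at up to 205 mm above the bench: carry things over or round them.
- sander_corner (a point): Corner nearest the gauge of the fixed sander's table plate, an obstacle 214 to 226 mm above the bench to the right of and beyond the gauge (y below -0.38 m, x above 0.52 m).
- hex_key: Black hex key, 25 x 83 x 6 mm, lying loose. Bystander.
- lens_near: Uncut round lens, 65 mm across, 7 mm thick, lying loose. Bystander.
- pen: Black pen, 141 mm long, lying loose. Bystander.
- steel_block: Ground steel parallel block, 45 x 90 x 30 mm, lying loose. Bystander.

How it is judged (in metres and radians):
On the way, in this order (a step that is already met when the one before it is completed fails the run):
1. the tall pin stands home in the heel bore, let go, the arm still locked at home (horizontal distance between tall_pin and heel_bore below 0.004 m and z of tall_pin in the frame of heel_bore below -0.022 m and angle between tall_pin's own z axis and vertical below 0.12 rad and contact force between the fingers and tall_pin below 0.1 N and value of joint gauge_arm below 0.006 m), for 0.3 s.
2. the lock button is squeezed in with the arm still near home (value of joint lock_button above 0.004 m and value of joint gauge_arm below 0.015 m), for 0.1 s.
At the end, for the whole second after the job is handed in: Tall pin in the heel bore: 22 mm deep or more, within 4 mm of its axis and 0.12 rad of upright, not held. Pointer within 4 mm of the rider mark, arm at rest (10 mm/s), fingers on the grip with over 2 N, button 4 mm in or more. Short pin within 15 mm of its place (horizontal distance between tall_pin and heel_bore below 0.004 m and z of tall_pin in the frame of heel_bore below -0.022 m and angle between tall_pin's own z axis and vertical below 0.12 rad and contact force between the fingers and tall_pin below 0.1 N and x of pointer in the frame of rider_mark between -0.004 and 0.004 m and value of joint lock_button above 0.004 m and contact force between the fingers and gauge_arm above 2 N and velocity of joint gauge_arm between -0.01 and 0.01 m/s and distance of short_pin from where it was at the start of the episode below 0.015 m); the arm keeps its last pose, push and grip.
It fails at once if short pin disturbed (moved over 30 mm) (distance of short_pin from where it was at the start of the episode above 0.03 m).
It fails at once if hex key disturbed (moved over 30 mm) (distance of hex_key from where it was at the start of the episode above 0.03 m).
It fails at once if lens disturbed (moved over 30 mm) (distance of lens_near from where it was at the start of the episode above 0.03 m).
It fails at once if pen disturbed (moved over 30 mm) (distance of pen from where it was at the start of the episode above 0.03 m).
It fails at once if steel block disturbed (moved over 30 mm) (distance of steel_block from where it was at the start of the episode above 0.03 m).
It also fails if it takes over 61 s, if anything falls off the work surface, if the arm or the gripper's body presses on something with over 40 N, if the wrist force passes 120 N, or if a joint passes its speed limit or range.

## Working session

There is one attempt and no reset: what is moved stays moved. The work goes in short steps, Python scripts to look and compute and a tool call to move; the robot and the scene stay as the last step left them, time stands still between calls to the robot, and variables do not carry over. Pictures are saved under pics/ and viewed, at most 10 in all, crops included, and the job is handed in when it is done.

Besides the shell and the picture viewer there is one more tool, called by a JSON object that holds its "op" and its "data", one argument or row to a line. play_rows: Moves the arm, as the interface text tells. Its arguments: {"type":"object","properties":{"steps":{"type":"array"},"claw":{"type":"number"}},"required":["steps"]}

```bash
mkdir -p pics
cat > h.py <<'E'
import numpy as np, cv2, json
from rig import r
from scipy.spatial.transform import Rotation as R
def snap(n,name):
    c=r.camera(n); cv2.imwrite(f'pics/{name}.png',c['img'][:,:,::-1]); 
    np.savez(f'pics/{name}.npz',**c); return c
def load(name): return dict(np.load(f'pics/{name}.npz'))
def ray(c,u,v):
    E=np.array(c['extrinsics']); d=E[:3,:3]@[(u-c['cx'])/c['fx'],(v-c['cy'])/c['fy'],1]
    return E[:3,3],d/np.linalg.norm(d)
def onz(c,u,v,z):
    o,d=ray(c,u,v); return o+d*(z-o[2])/d[2]
def proj(c,p):
    E=np.array(c['extrinsics']); q=E[:3,:3].T@(np.array(p)-E[:3,3]); return c['fx']*q[0]/q[2]+c['cx'],c['fy']*q[1]/q[2]+c['cy']
def two(c1,p1,c2,p2):
    o1,d1=ray(c1,*p1);o2,d2=ray(c2,*p2)
    t=np.linalg.lstsq(np.stack([d1,-d2],1),o2-o1,rcond=None)[0]
    a,b=o1+t[0]*d1,o2+t[1]*d2; return (a+b)/2,np.linalg.norm(a-b)
def totool(v):
    return R.from_rotvec(r.sense()['orientation']).inv().apply(v)
E
python3 - <<'E'
from h import *
for n in('scene','top'):
    c=snap(n,n+'0'); print(n,c['fx'],np.array(c['extrinsics']).round(2).tolist())
s=r.sense();print(s); print(R.from_rotvec(s['orientation']).as_matrix().round(3))
E
```

```text
scene 562.8184916013937 [[0.79, -0.37, 0.49, -188.97], [-0.62, -0.48, 0.63, -912.93], [0.0, -0.8, -0.6, 1043.03], [0.0, 0.0, 0.0, 1.0]]
top 567.2831944585213 [[0.11, -0.97, 0.2, 261.4], [-0.99, -0.11, 0.03, -22.89], [-0.0, -0.21, -0.98, 1486.28], [0.0, 0.0, 0.0, 1.0]]
{'time_s': 0.1, 'joint_positions': array([-1.08719153,  0.68988647, -0.19450106,  1.56623917,  0.1572899 ,
        0.90252084, -0.21510578]), 'qvel': array([-0.0008173 , -0.00361089, -0.00352177, -0.00289295, -0.00116122,
        0.0008355 , -0.00040563]), 'joint_efforts': array([-3.26452318e-03, -5.28500283e+01, -1.27124280e+00, -1.53840601e+01,
       -5.24720061e-02,  1.99137976e-03,  4.42773251e-05]), 'position': array([271.52698061, 562.25385065, 213.69853419]), 'orientation': array([-7.00480160e-01, -3.06225359e+00,  2.58764547e-03]), 'force': array([-0.34932728, -0.04035955,  0.51089057]), 'moment': array([ 0.02583771, -0.01809033, -0.02790538]), 'grasp_force': 0.0, 'gripper_width': 88.3419703918702}
[[-0.901  0.435 -0.001]
 [ 0.435  0.901 -0.002]
 [-0.    -0.002 -1.   ]]
```

View pics/scene0.png

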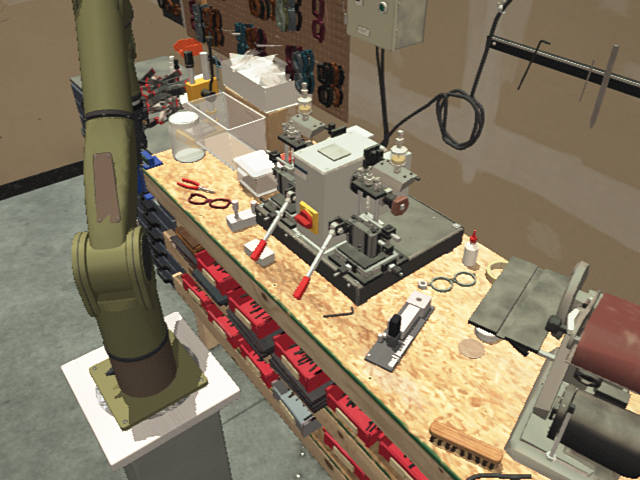

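View pics/top0.png

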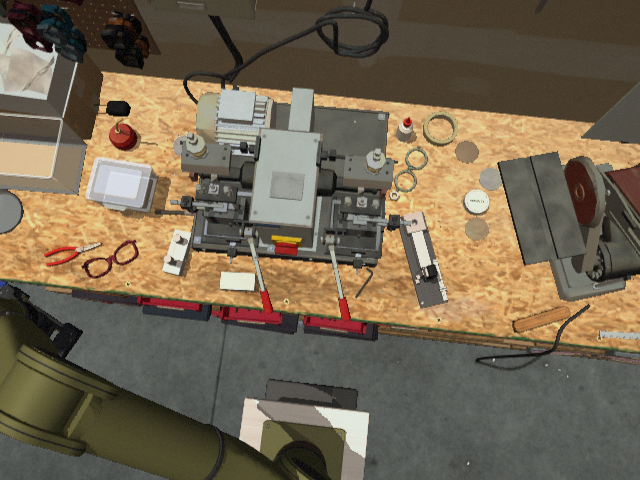

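The scene view shows the pin stand near (240,215), with the gauge at (375-435, 290-365) and its black grip at (394,326). In the top view the stand is at (176,252), the steel block at (237,282), the gauge heel at about (413,222) and the grip at about (430,270). I'll make enlarged crops next.

Run:
```python
from h import *
def crop(n,x,y,w,h,k): 
    return cv2.resize(cv2.imread(f'pics/{n}.png')[y:y+h,x:x+w],None,fx=k,fy=k,interpolation=cv2.INTER_CUBIC)
a=np.vstack([crop('scene0',215,190,50,50,6),crop('top0',155,225,50,50,6)])
b=np.vstack([crop('scene0',360,280,80,100,3),crop('top0',390,200,80,100,3)])
b2=crop('top0',395,205,60,150,4)[:600]
cv2.imwrite('pics/crop0.png',np.hstack([a,b,b2]))
```

```text
(no output)
```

View pics/crop0.png

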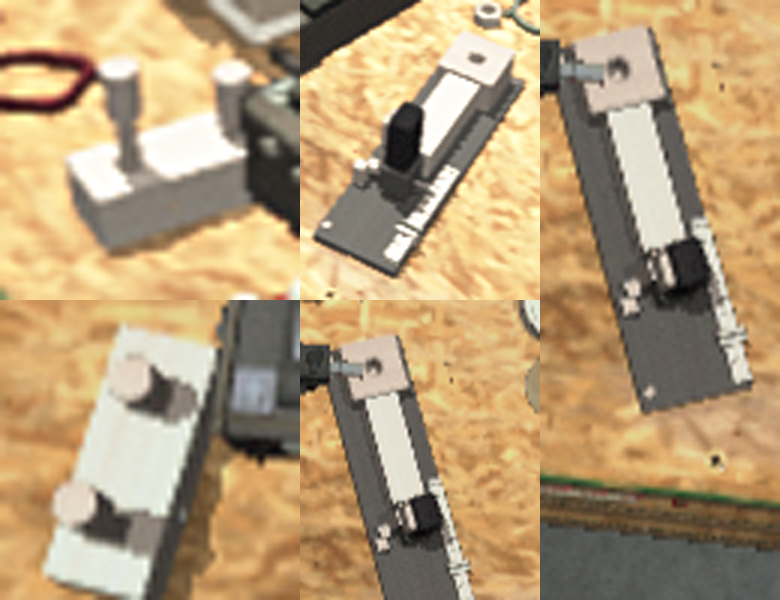

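The enlarged crops show which pin is which. In the scene view the left pin, with its head at about (235,201), shows a long shank, so it is the tall one. In the top view the tall pin is the lower-left one at (167.5,259) and the short pin is at (177,238). The bore is at scene (419.3,299) and top (415,222), and the rider is at about top (443,290).

Run:
```python
from h import *
s,t=load('scene0'),load('top0')
for n,a,b in(('tall',(235,201),(167.5,258.8)),('short',(253.8,202.5),(177,238.2)),('bore',(419.3,299),(415,222)),('grip',(396,315),(430.5,268.5)),('rider',(394.3,362),(443.3,290.5))):
    p,e=two(s,a,t,b); print(n,p.round(1),round(e,1))
for n,c,(u,v) in(('s',s,(419,299)),('t',t,(415,222))):
    hsv=cv2.cvtColor(c['img'],cv2.COLOR_RGB2HSV); print(n,hsv[int(v),int(u)-5],hsv[int(v)+5,int(u)+5],hsv[int(v)-5,int(u)],c['img'][int(v)+4,int(u)-5])
# pin head blobs top view local colour
im=t['img']; print(im[259,167],im[238,177],im[250,172],s['img'][201,235],s['img'][225,240])
for v in range(284,298): print(v,im[v,436:452].sum(1)//3)
```

```text
tall [467.4 385.2  91.9] 1.8
short [527.1 377.5  65.9] 2.2
bore [ 644.7 -228.6   40.3] 1.1
grip [ 517.2 -269.2   93.5] 3.1
rider [ 476.2 -320.6    5.1] 3.2
s [ 17  19 251] [ 19  17 251] [ 17  18 249] [254 248 236]
t [ 44  21 160] [ 13  41 222] [ 15  43 218] [134 114 104]
[230 219 199] [228 214 198] [228 229 212] [255 251 242] [133 127 116]
284 [ 91  89  79 175 224 221 220 207 149 137 135 132 136 147 154 151]
285 [ 89  89  84 139 223 222 222 223 137 152 145 154 145 144 154 152]
286 [ 91  92  89  95 208 215 221 222 150 187 151 168 156 151 150 151]
287 [ 90  92  86  99 174 202 206 205 205 200 124 167 165 159 155 150]
288 [ 91  93  76 124 200 198 146 113 157 140 145 162 159 157 153 157]
289 [ 92  93  79  58 144 144 150 174 216 204 173 161 158 155 157 159]
290 [ 89  93  81  70 205 201 206 219 205 128  70 143 155 154 156 158]
291 [ 90  89  91  81 109 128 139 192 221 183 107 109 152 152 153 153]
292 [ 94  93  92  90  57 167 223 221 222 227 131 139 142 147 150 158]
293 [ 90  94  92  92  82 100 224 220 214 221 102 122 125 126 137 151]
294 [ 91  91  91  94  97  73 221 206 192 223 152 128 129 130 140 153]
295 [ 87  89  94  93  91  78 188 164 219 220 201 155 154 153 155 166]
296 [ 90  90  93  92  93  85 126 219 222 220 224 170 175 174 175 173]
297 [ 88  94  92  87  93  89  87 221 222 221 221 147 168 172 172 171]
```

Run:
```python
from h import *
s,t=load('scene0'),load('top0')
def crop(n,x,y,w,h,k): 
    return cv2.resize(cv2.imread(f'pics/{n}.png')[y:y+h,x:x+w],None,fx=k,fy=k,interpolation=cv2.INTER_CUBIC)
cv2.imwrite('pics/crop1.png',np.hstack([crop('scene0',330,170,130,150,3),crop('top0',330,150,130,150,3)]))
print('machine left corner',onz(t,195,252,20).round(),'box',[onz(t,u,v,80).round() for u,v in((155,210),(95,205))])
for z in(60,120,180,240): print(z,onz(t,403,222,z).round(), proj(s,onz(t,403,222,z)))
# gauge tube centre line: bright pixels rows
im=t['img'].astype(int)
for k,(rows) in enumerate([range(232,262,4)]):
    L=[]
    for v in rows:
        row=t['img'][v,405:436].mean(1); print(v,row.astype(int))
```

```text
machine left corner [503. 338.  20.] box [array([590., 442.,  80.]), array([586., 598.,  80.])]
60 [ 635. -195.   60.] (np.float64(407.86480836371084), np.float64(287.791092606054))
120 [ 620. -187.  120.] (np.float64(403.41237383223046), np.float64(271.1322149641902))
180 [ 604. -180.  180.] (np.float64(398.70355775209305), np.float64(253.5140803543662))
240 [ 588. -173.  240.] (np.float64(393.7155590849495), np.float64(234.85137821102978))
232 [ 78  78 127 181 179 175 153 165 158 140 172 221 223 220 221 221 220 224
  68  53  67  67  67 102 180 181 184 188 198 199 197]
236 [ 91  94  67  64  65  64  85 165 221 220 222 222 219 221 222 221 219 219
 221  90  92  92  92  90 107 167 171 168 167 169 169]
240 [ 93  92  91  94  91  83  75  88 151 220 221 222 222 222 221 222 221 219
 221 225  93  92  95  92  91  89 162 183 182 169 158]
244 [ 95  93  91  91  94  92  80  79  89 128 223 221 223 222 221 221 221 221
 220 220 225  69  90  95  88  90  94 128 137 140 171]
248 [ 89  94  89  90  90  92  92  82  72  85  81 223 222 222 221 222 221 221
 220 221 222 225  77  88  91  89  88  94 123 177 181]
252 [ 73  89  92  95  90  93  91  92  79  66  85  96 221 219 223 223 222 221
 220 220 221 220 221 105  92  92  91  93  92 104 167]
256 [134  72  85  91  93  91  91  92  90  88  77  86  76 221 222 222 223 222
 222 221 222 221 219 222 131  88  91  90  90  93  95]
260 [132 137 102  87  91  93  92  88  92  94  91  73  82  76 220 220 222 224
 222 221 218 222 220 219 220 155  82 103 187 213 215]
```

View pics/crop1.png

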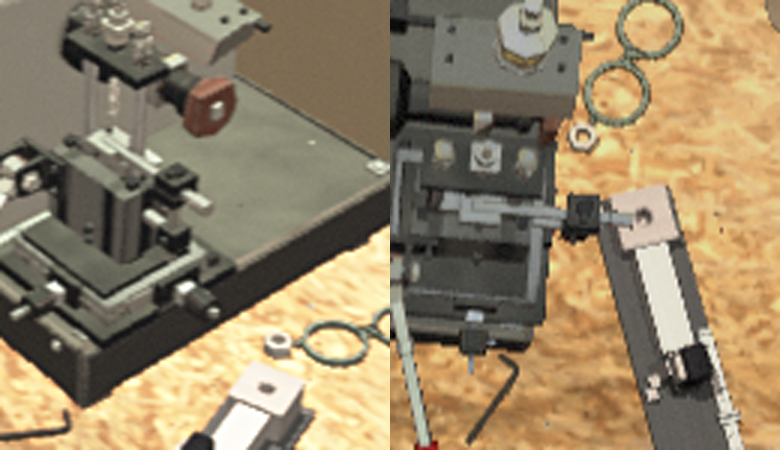

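{"op": "play_rows", "data": {
  "steps": [
    [[-42, -12, 0, -0.04], [-84, -24, 0, -0.1], [-126, -36, 0, -0.18], [-168, -48, 0, -0.22], [-210, -60, 0, -0.22], [-254, -75, 20, -0.22], [-254, -75, 40, -0.22]]
  ],
  "claw": 88
}}

```text
time_s: 0.8
position: [475.1, 377.0, 173.8]
orientation: [0.379, 3.113, -0.007]
force: [0.5, -0.3, -0.7]
gripper_width: 88.1
grasp_force: 0.0
```

The rod on the machine's right side shows at scene (399,238) and top (403,222). That puts it near (590,-174) at about 230 mm high, so the gripper's yaw at the bore should stay near world x. Next I check the settled pose and take a close look over the pin.

Run:
```python
from h import *
s=r.sense();M=R.from_rotvec(s['orientation']).as_matrix();print(s['position'].round(1),np.abs(s['qvel']).max(),M.round(3).tolist(),np.degrees(np.arctan2(M[1,1],M[0,1])))
S,t=load('scene0'),load('top0')
print(two(S,(400.7,206),t,(385,193)))
d=np.array([467.4,385.2,s['position'][2]])-s['position']; print(totool(d).round(1))
# sub-pixel gauge axis from tube side edges at z=36 & steel heel
for lo,hi in((0,0),):
    P=[]
    for v in range(238,258):
        row=t['img'][v,405:440].mean(1)>190; i=np.where(row)[0]; P.append(onz(t,405+(i[0]+i[-1])/2,v,36)[:2])
    P=np.array(P); vx,vy,x0,y0=cv2.fitLine(P.astype(np.float32),cv2.DIST_L2,0,.01,.01).ravel(); print('tube axis',vx,vy,x0,y0, 'perp of bore', (644.7-x0)*-vy+(-228.6-y0)*vx)
```

```text
[475.1 377.  173.8] 0.4593397708523732 [[-0.971, 0.24, 0.005], [0.24, 0.971, -0.005], [-0.006, -0.004, -1.0]] 76.13184782430504
(array([ 645.83219384, -126.49992138,  271.95508431]), np.float64(9.548965788367532))
[ 9.5  6.1 -0.1]
tube axis 0.95773727 0.28764436 578.896 -249.84482 perp of bore 1.4187946
```

{"op": "play_rows", "data": {
  "steps": [
    [[0, 0, 0, 0], [0, 0, 0, 0], [0, 0, 25, 0], [0, 0, 50, 0], [0, 0, 65, 0], [0, 0, 65, 0], [0, 0, 65, 0]]
  ]
}}

```text
time_s: 1.5
position: [467.4, 386.7, 110.6]
orientation: [0.357, 3.121, 0.003]
force: [0.3, -0.3, -0.1]
gripper_width: 88.1
grasp_force: 0.0
```

Run:
```python
from h import *
s=r.sense();print(s['position'].round(1),np.abs(s['qvel']).max())
d=np.array([467.4,385.2,58])-s['position']; print(totool(d).round(1))
a,b=snap('scene','s1'),snap('top','t1')
def crop(n,x,y,w,h,k): 
    return cv2.resize(cv2.imread(f'pics/{n}.png')[y:y+h,x:x+w],None,fx=k,fy=k,interpolation=cv2.INTER_CUBIC)
cv2.imwrite('pics/crop2.png',np.hstack([crop('s1',190,140,100,120,4),crop('t1',130,200,100,120,4)]))
```

```text
[467.4 386.7 110.6] 0.01383573111409922
[-0.3 -1.6 52.6]
```

View pics/crop2.png

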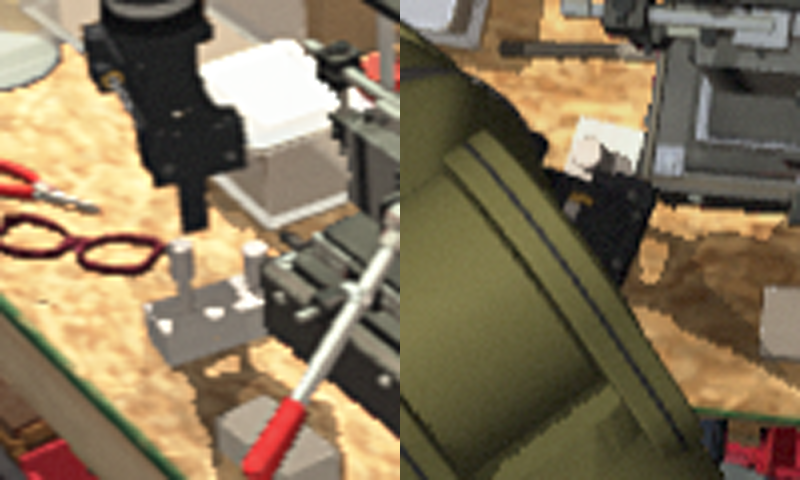

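The scene crop shows the fingers directly over the tall pin, whose head is at about scene (235,201). I descend and grip it.

{"op": "play_rows", "data": {
  "steps": [
    [[0, -1.5, 20, 0], [0, -1.5, 40, 0], [0, -1.5, 52, 0], [0, -1.5, 52, 0], [0, -1.5, 52, 0], [0, -1.5, 52, 0]]
  ]
}}

```text
time_s: 2.2
position: [468.1, 384.1, 58.5]
orientation: [0.36, 3.12, 0.003]
force: [-1.2, 0.4, -0.5]
gripper_width: 87.7
grasp_force: 0.0
```

{"op": "play_rows", "data": {
  "steps": [
    [[0, 0, 0, 0], [0, 0, 0, 0], [0, 0, 0, 0], [0, 0, 0, 0], [0, 0, 0, 0], [0, 0, 0, 0], [0, 0, 0, 0], [0, 0, 0, 0]]
  ],
  "claw": 0
}}

```text
time_s: 3.0
position: [467.5, 383.4, 57.4]
orientation: [-0.36, -3.121, 0.0]
force: [0.9, -0.3, -0.4]
gripper_width: 25.9
grasp_force: 0.0
```

{"op": "play_rows", "data": {
  "steps": [
    [[0, 0, 0, 0], [0, 0, 0, 0], [0, 0, 0, 0], [0, 0, 0, 0], [0, 0, 0, 0]]
  ]
}}

```text
time_s: 3.5
position: [467.5, 383.6, 57.4]
orientation: [0.36, 3.121, 0.0]
force: [0.5, -0.1, -0.3]
gripper_width: 18.9
grasp_force: 30.0
```

{"op": "play_rows", "data": {
  "steps": [
    [[0, 0, -15, 0], [0, 0, -40, 0], [0, 0, -75, 0], [0, 0, -110, 0], [0, 0, -150, 0], [0, 0, -190, 0], [0, 0, -230, 0], [0, 0, -262, 0], [0, 0, -262, 0], [0, 0, -262, 0]]
  ]
}}

```text
time_s: 4.5
position: [467.4, 383.1, 320.6]
orientation: [0.36, 3.12, 0.001]
force: [0.6, 0.3, -0.9]
gripper_width: 18.9
grasp_force: 29.9
```

Run:
```python
from h import *
s=r.sense();M=R.from_rotvec(s['orientation']).as_matrix();print(s['position'].round(1),s['gripper_width'],s['grasp_force'],s['joint_positions'].round(2),M.round(3).tolist())
for p in((420,300,320),(410,100,320),(430,-150,320),(560,-255,200),(644.7,-228.6,150)): print(p,totool(np.array(p)-s['position']).round())
```

```text
[467.4 383.1 320.6] 18.918461180331324 29.93504226207733 [-0.59  0.56 -0.31  1.48  0.18  1.13  0.41] [[-0.974, 0.228, 0.001], [0.228, 0.974, 0.001], [-0.001, 0.001, -1.0]]
(420, 300, 320) [ 27. -92.   0.]
(410, 100, 320) [  -9. -289.    0.]
(430, -150, 320) [ -85. -528.    0.]
(560, -255, 200) [-235. -600.  120.]
(644.7, -228.6, 150) [-312. -555.  170.]
```

{"op": "play_rows", "data": {
  "steps": [
    [[8, -22, 0, 0], [18, -57, 0, 0], [27, -92, 0, 0.05], [22, -125, 0, 0.12], [16, -160, 0, 0.2], [9, -195, 0, 0.28], [3, -228, 0, 0.36], [-3, -260, 0, 0.44], [-9, -289, 0, 0.52], [-18, -320, 0, 0.6], [-27, -350, 0, 0.68], [-36, -380, 0, 0.76]]
  ]
}}

```text
time_s: 5.7
position: [414.4, 3.7, 318.4]
orientation: [-1.495, -2.76, 0.003]
force: [-0.1, 0.4, -1.0]
gripper_width: 18.8
grasp_force: 29.9
```

Run:
```python
from h import *
s=r.sense();M=R.from_rotvec(s['orientation']).as_matrix();print(s['position'].round(1),s['gripper_width'],s['joint_positions'].round(2),np.degrees(np.arctan2(M[1,1],M[0,1])))
for p in((430,-130,320),(480,-230,320),(560,-255,250),(644.7,-228.6,150)): print(p,totool(np.array(p)-s['position']).round())
```

```text
[414.4   3.7 318.4] 18.75338156382752 [-0.06  0.27 -0.08  2.    0.03  0.88  0.42] 33.1009968755534
(430, -130, 320) [-121.  -60.   -2.]
(480, -230, 320) [-232.  -73.   -2.]
(560, -255, 250) [-296.  -19.   68.]
(644.7, -228.6, 150) [-321.   67.  168.]
```

{"op": "play_rows", "data": {
  "steps": [
    [[-30, -15, 0, 0.07], [-60, -30, 0, 0.14], [-90, -45, 0, 0.21], [-121, -60, 0, 0.28], [-149, -64, 0, 0.34], [-177, -67, 0, 0.4], [-205, -70, 0, 0.4], [-232, -73, 0, 0.4], [-255, -55, 0, 0.4], [-276, -37, 0, 0.4], [-296, -19, 0, 0.4], [-296, -19, 0, 0.4]]
  ]
}}

```text
time_s: 6.9
position: [564.2, -252.3, 316.9]
orientation: [-2.009, -2.413, 0.0]
force: [-0.3, 0.3, -1.0]
gripper_width: 18.9
grasp_force: 29.9
```

{"op": "play_rows", "data": {
  "steps": [
    [[0, 0, 0, 0], [0, 0, 0, 0], [0, 0, 0, 0]]
  ]
}}

```text
time_s: 7.2
position: [561.4, -252.5, 319.3]
orientation: [-2.011, -2.412, 0.001]
force: [-0.9, 0.5, -0.1]
gripper_width: 19.2
grasp_force: 29.9
```

Run:
```python
from h import *
s=r.sense();M=R.from_rotvec(s['orientation']).as_matrix();print(s['position'].round(1),s['gripper_width'],s['joint_positions'].round(2),np.degrees(np.arctan2(M[1,1],M[0,1])))
for p in((644.7,-228.6,200),(644.7,-228.6,115)): print(p,totool(np.array(p)-s['position']).round(1))
```

```text
[ 561.4 -252.5  319.3] 19.21578178129711 [ 0.3   0.57  0.09  1.46 -0.05  1.12  0.58] 10.345861687410872
(644.7, -228.6, 200) [  8.5  86.3 119.2]
(644.7, -228.6, 115) [  8.5  86.4 204.2]
```

{"op": "play_rows", "data": {
  "steps": [
    [[3, 28, 0, 0], [6, 57, 10, 0], [8.5, 86, 25, 0], [8.5, 86, 60, 0], [8.5, 86, 100, 0], [8.5, 86, 140, 0], [8.5, 86, 175, 0], [8.5, 86, 200, 0], [8.5, 86, 209, 0], [8.5, 86, 209, 0], [8.5, 86, 209, 0], [8.5, 86, 209, 0]]
  ]
}}

```text
time_s: 8.4
position: [646.9, -229.3, 112.4]
orientation: [2.01, 2.411, 0.002]
force: [0.5, 0.1, -1.2]
gripper_width: 18.7
grasp_force: 29.9
```

Run:
```python
from h import *
s=r.sense();print(s['position'].round(1),s['force'].round(1),s['gripper_width'])
a,b=snap('scene','s2'),snap('top','t2')
def crop(n,x,y,w,h,k): 
    return cv2.resize(cv2.imread(f'pics/{n}.png')[y:y+h,x:x+w],None,fx=k,fy=k,interpolation=cv2.INTER_CUBIC)
cv2.imwrite('pics/crop3.png',np.hstack([crop('s2',385,240,70,90,5),crop('t2',380,170,80,90,5)]))
```

```text
[ 646.9 -229.3  112.4] [ 0.5  0.1 -1.2] 18.73297375266106
```

View pics/crop3.png

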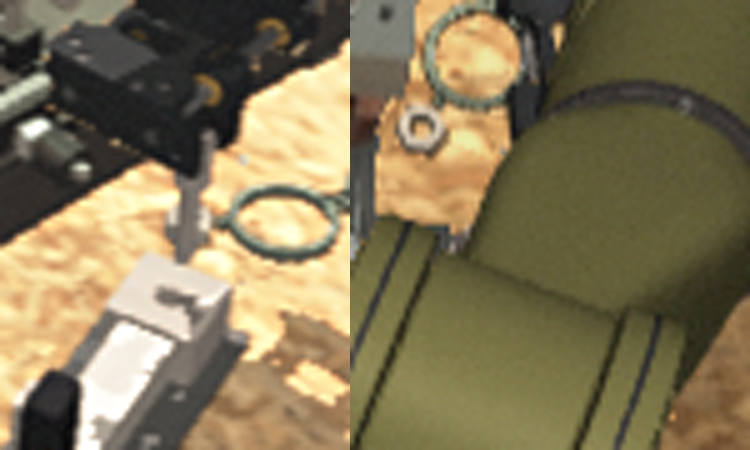

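The scene crop shows the pin's foot at about (422.6,291.6), just above the bore at about (420,299.4). The top view is blocked by the arm. I refine the bore from the heel-top contour in the first pictures and compare it with the pin's shank.

Run:
```python
from h import *
ga=np.array([.9577,.2876]); gp=np.array([-ga[1],ga[0]])
for n,box in(('scene0',(400,285,40,35)),('top0',(398,208,34,30))):
    c=load(n); x,y,w,h=box
    im=cv2.resize(c['img'][y:y+h,x:x+w],None,fx=4,fy=4,interpolation=cv2.INTER_CUBIC)
    hsv=cv2.cvtColor(im,cv2.COLOR_RGB2HSV)
    m=((hsv[...,1]<60)&(hsv[...,2]>(235 if n[0]=='s' else 200))).astype(np.uint8) 
    m=cv2.morphologyEx(m,cv2.MORPH_OPEN,np.ones((9,9),np.uint8))
    cs=max(cv2.findContours(m,0,2)[0],key=cv2.contourArea)
    W=np.array([onz(c,x+(p[0]+.5)/4-.5,y+(p[1]+.5)/4-.5,40)[:2] for p in cs[:,0]])
    a,b=W@ga,W@gp; q=lambda v:(round(v.min(),1),round(v.max(),1))
    print(n,'along',q(a),'perp',q(b),'rect',cv2.minAreaRect(W.astype(np.float32)))
    # dark bore pixels
    g=cv2.cvtColor(im,cv2.COLOR_RGB2GRAY); hull=np.zeros_like(g); cv2.fillPoly(hull,[cv2.convexHull(cs)],1); hull=cv2.erode(hull,np.ones((17,17)))
    d=(hull>0)&(g<150); v,u=np.nonzero(d); print(' bore',len(u),onz(c,x+(u.mean()+.5)/4-.5,y+(v.mean()+.5)/4-.5,40).round(1))
c=load('s2'); s=r.sense()['position']
print('bore est a,perp',np.array([644.7,-228.6])@ga,np.array([644.7,-228.6])@gp)
for z in(100,80,63): print(z,np.round(proj(c,[s[0],s[1],z]),1))
for v in range(264,294,3): print(v,c['img'][v,414:434].mean(1).astype(int))
```

```text
scene0 along (np.float64(526.9), np.float64(579.6)) perp (np.float64(-428.0), np.float64(-372.9)) rect ((644.9677734375, -224.25157165527344), (50.94348907470703, 53.463253021240234), 20.003938674926758)
 bore 167 [ 643.6 -227.5   40. ]
top0 along (np.float64(527.9), np.float64(577.4)) perp (np.float64(-426.4), np.float64(-377.3)) rect ((644.9414672851562, -226.0962677001953), (49.08312225341797, 48.22971725463867), 19.343612670898438)
 bore 467 [ 643.8 -222.9   40. ]
bore est a,perp 551.6838300000001 -404.34594000000004
100 [422.1 281.5]
80 [421.3 287.4]
63 [420.7 292.3]
264 [ 29  32  29  33  31  35  34  32  30  29  29  24  25  22  25  28  28  22
  46 162]
267 [ 55  59  40  31  35  33  33  31  31  31  33  86 128 109  58  26  18  32
 109 191]
270 [ 28  24  30  29  33  37  31  29  30  30  27  64 106 134 160 154 145 169
 184 201]
273 [199 212 214 173  90  45  28  27  29  26  38  81 113 179 221 216 215 214
 216 212]
276 [199 195 189 184 180 164 106 108 115 116 116 113 119 175 207 205 205 203
 196 197]
279 [237 239 240 242 244 245 232 110 105 113 128 196 231 233 233 232 222 189
 178 160]
282 [188 184 181 167 183 213 164 104 108 113 137 195 206 152 166 167 143 147
 167 197]
285 [187 174 169 153 113 117 105 106 113 115 145 212 214 131 100  68  69  96
 148 165]
288 [217 213 207 193 161 101  97 111 114 109 113 120 113 165 223 230 232 218
 142  82]
291 [220 220 218 213 200 172 109 104 113 167 227 237 242 247 246 243 233 209
 175 177]
```

Run:
```python
from h import *
c=load('s2'); c0=load('scene0')
hs=cv2.cvtColor(c['img'],cv2.COLOR_RGB2HSV)[...,1]
df=np.abs(c['img'].astype(int)-c0['img']).sum(2)
for v in range(272,300,2): print(v,hs[v,414:432],df[v,414:432])
t=load('top0'); P=[]
for v in range(238,260):
    row=np.interp(np.arange(405,440,.1),np.arange(405,440),t['img'][v,405:440].mean(1)); b=row>160
    k=int(((v-240)*.275+13.75)*10); l=k; 
    while b[l]: l-=1
    h=k
    while b[h]: h+=1
    P.append(onz(t,405+(l+h)/20,v,36)[:2])
P=np.array(P,np.float32); vx,vy,x0,y0=cv2.fitLine(P,cv2.DIST_L2,0,.01,.01).ravel(); print('tube',vx,vy,np.degrees(np.arctan2(vy,vx)),x0,y0,'at x=645 y=',y0+(645-x0)*vy/vx)
```

```text
272 [116 119 107  88  10  46  34  24  16  17  16  34  37  97 105  94  95  99] [ 52 178 372 494 552 531 505 516 527 541 561 440 332 195  27  16  12   8]
274 [122 111  92  93 116 113  53   7  35  28  25  29  41 110 100 101 102  98] [ 11  23  20  19  17 106 352 422 453 470 428 336 290 118  15  14   6   4]
276 [107 110 119 123 126 122  48  29  35  38  35  28  57 104  99 102 103 104] [  5  10   5  18  13  77 316 336 282 253 282 322 300 109  19   8   8   9]
278 [ 90  87  86  81  76  74 103  62  31  33  42  96  85  58  61  69  79  96] [  5   7   2   3  11  16  35 318 304 289 308 176  26  14  12   5   8  10]
280 [ 59  47  40  35  31  50  86  47  31  37  58 112 117 109  89  67  80  63] [  7   9   7   9   7  10 120 425 419 373 307 145  32  36  19   8   2  18]
282 [115 119 120 125  81  40  37  36  35  38  36  41  49 113 136 126  89  25] [49 54 51 43 66 70 87 82 43 38 71 87 70 65 60 44 18 56]
284 [112 113 111 111  50  39  37  40  38  41  38  41  41  65  50  35  31  35] [ 62  69  62  60  61 148 296 346 168 158 175  71  61  50  46  61  35  57]
286 [ 93 106 124 119  43  26  35  37  39  39  38  40  
[... 299 characters left out ...]
4  94 111] [ 65  59  48  62  75 172 317 310 333 322 137  35  14   6   6   7  45  65]
292 [ 26  29  27  31  34  43  35  39  73 100  79  69  63  58  41  27  39  72] [ 61  60  62  63  59 113 254 290 239 108  41  35  36  33  15   4   8  11]
294 [ 27  29  29  31  30  30  30  30  31  33  39  70  94 100  80  59  67  94] [54 58 57 62 58 55 52 54 54 58 60 67 55 50 20  6 10 11]
296 [29 29 31 30 32 32 30 28 29 32 31 30 31 30 32 41 65 90] [57 55 61 61 61 61 60 57 55 59 65 64 63 67 67 61 52 39]
298 [28 38 42 41 37 40 41 40 37 33 32 29 30 28 24 30 34 87] [ 56  75  76  23  22  19  45  66  52  49  50  54  57  47  18  48 208 111]
tube 0.9418466 0.33604303 19.635975 576.27075 -250.20888 at x=645 y= -225.68686
```

Run:
```python
from h import *
s,t=load('scene0'),load('top0')
def blob(c,x,y,w,h,th,z,nm):
    im=cv2.resize(c['img'][y:y+h,x:x+w],None,fx=4,fy=4,interpolation=cv2.INTER_CUBIC)
    hv=cv2.cvtColor(im,cv2.COLOR_RGB2HSV)
    m=th(im.astype(int),hv).astype(np.uint8); n,l,st,ce=cv2.connectedComponentsWithStats(m)
    k=1+np.argmax(st[1:,4]); u,v=x+(ce[k][0]+.5)/4-.5,y+(ce[k][1]+.5)/4-.5
    print(nm,(u.round(1),v.round(1)),st[k],onz(c,u,v,z).round(1))
blob(s,228,194,14,13,lambda i,h:(h[...,2]>225)&(h[...,1]<50),92,'scene head')
for v in range(252,268): print(v,(t['img'][v,160:178,0].astype(int)-t['img'][v,160:178,2]))
print(onz(s,235,201,92),onz(t,167.5,258.8,92),onz(s,419.5,299,40),onz(s,420,299.2,40))
```

```text
scene head (np.float64(234.4), np.float64(200.7)) [ 15  22  25  14 266] [467.7 387.3  92. ]
252 [113 117 115 117 122 122 120  84   9   8  11  10  19  14  13   9  10  10]
253 [113 110 108 119 119 119 106  52   9   8   9  10  16  14  12  10   9  10]
254 [109 107 113 118 118 114  86  32  13  10   8  14  14  13  12   9   9  13]
255 [103 104 111 118 105  83  59  33  30  21  15  15  12  10  11   9   9  11]
256 [100 103 110 112  54  34  33  34  35  32  27  22  15  11   9   7  11   9]
257 [ 98 103 106 104  34  32  34  32  33  31  37  10  15  13  10   8  11   8]
258 [89 95 95 76 35 35 31 30 31 29 31 12  8 10 14  8 10  5]
259 [96 92 91 64 30 32 31 31 30 29 31 14 10  9 28 16 15 11]
260 [95 93 95 68 35 27 28 27 26 28 27 10  9  7 19 19 14 21]
261 [97 97 95 90 68 25 28 29 29 27 15 13  9  8  8 10 13 18]
262 [103  98  96  95  63  17  30  27  22  10  11  11  10   9   8  11  12  21]
263 [110 106 106  99  22   5  12  11  11  11  11  12  10   9  12   9  16  21]
264 [104 106 104  94   6   5   5   7  17  16  15  15  11  14  10   8  19  21]
265 [103 106 101  62   7   6   7   7  13  21  16  18  13  16  13  12  21  24]
266 [104 103  99  23   5   6   7   8  12   9   9   9  11  20  15  17  13  19]
267 [106 106  96   5   5   5   7  10  11  10   7   6   7   9   4   7   3  15]
[468.16203939 384.63083706  92.        ] [466.5780789 385.5783363  92.       ] [ 645.91590653 -228.86393844   40.        ] [ 646.39774664 -230.17703949   40.        ]
```

{"op": "play_rows", "data": {
  "steps": [
    [[0.7, -1.3, 3, 0], [0.7, -1.3, 8, 0], [0.7, -1.3, 12, 0], [0.7, -1.3, 16, 0], [0.7, -1.3, 19, 0], [0.7, -1.3, 22, 0], [0.7, -1.3, 25, 0], [0.7, -1.3, 25, 0], [0.7, -1.3, 25, 0]]
  ]
}}

```text
time_s: 9.4
position: [644.8, -229.1, 86.8]
orientation: [2.011, 2.411, 0.0]
force: [-1.8, 0.0, 6.8]
gripper_width: 19.1
grasp_force: 29.9
```

{"op": "play_rows", "data": {
  "steps": [
    [[0, -0.7, 0, 0], [0, -1.4, 0, 0], [0, -1.4, 1, 0], [0, -1.4, 2, 0], [0, -1.4, 2, 0], [0, -1.4, 2, 0]]
  ]
}}

```text
time_s: 10.0
position: [644.7, -230.0, 86.3]
orientation: [2.009, 2.409, 0.002]
force: [-1.5, -0.5, 13.4]
gripper_width: 18.4
grasp_force: 30.0
```

Run:
```python
from h import *
s=r.sense();print(s['position'].round(1),s['force'].round(1),s['moment'].round(2))
a=snap('scene','s3')
P=s['position']; print([np.round(proj(a,[P[0],P[1],z]),1) for z in(36,40,67)])
i=cv2.imread('pics/s3.png')[265:325,390:450]; j=cv2.imread('pics/scene0.png')[265:325,390:450]
cv2.imwrite('pics/crop4.png',np.hstack([cv2.resize(k,(400,400),interpolation=cv2.INTER_CUBIC) for k in(i,j)]))
```

```text
[ 644.7 -230.    86.3] [-1.5 -0.5 13.4] [-0.    0.52  0.01]
[array([419.3, 300.6]), array([419.5, 299.5]), array([420.5, 291.7])]
```

View pics/crop4.png

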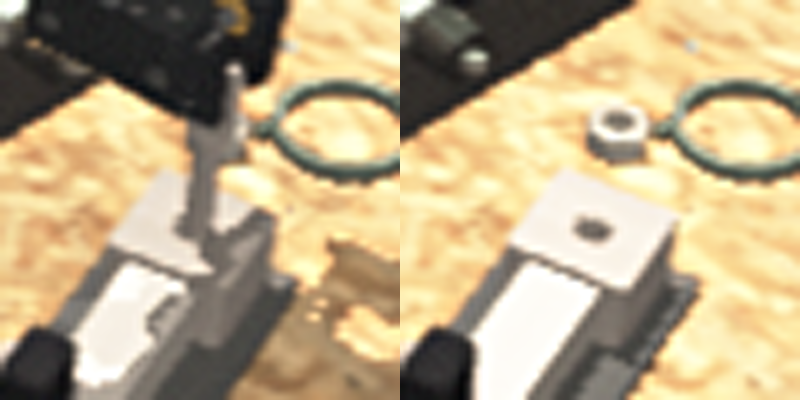

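The left crop shows the pin standing at the bore mouth. Its axis at mouth height is about (420,299.5), while the bore centre is at (419,299.2), so the pin is 1-2 mm to the scene's right. I slide it back under light pressure.

{"op": "play_rows", "data": {
  "steps": [
    [[0, 0, -1.5, 0], [0.7, -0.4, -1.5, 0], [1.4, -0.7, -1.5, 0], [2.1, -1.0, -1.5, 0], [2.1, -1.0, -1, 0], [2.1, -1.0, 0, 0], [2.1, -1.0, 0, 0], [2.1, -1.0, 0, 0]]
  ]
}}

```text
time_s: 10.85
position: [643.8, -228.1, 86.3]
orientation: [2.008, 2.408, 0.003]
force: [-0.9, -0.2, 12.0]
gripper_width: 18.8
grasp_force: 30.1
```

Run:
```python
from h import *
s=r.sense();P=s['position'];print(P.round(1),s['force'].round(1))
a=snap('scene','s4'); c0=load('scene0'); c3=load('s3')
print('dark bore px',proj(c0,[643.6,-227.5,40]),'tcp z40',proj(a,[P[0],P[1],40]))
g=lambda c:c['img'].mean(2).astype(int)
for v in range(287,305): print(v,g(c0)[v,410:430],'|',g(c3)[v,412:430],'|',g(a)[v,412:430])
```

```text
[ 643.8 -228.1   86.3] [-0.9 -0.2 12. ]
dark bore px (np.float64(418.48022880418114), np.float64(299.09394148716075)) tcp z40 (np.float64(418.7119508441811), np.float64(299.19465548368083))
287 [218 222 230 234 235 232 221 188 119  99 102 119 124 125 129 122 133 206
 239 241] | [215 220 222 217 205 168 112  96 108 114 118 125 130 124 117 180 227 229] | [214 220 222 218 205 170 113 100 114 119 113 116 131 125 114 177 225 229]
288 [231 233 231 229 231 229 223 214 183 122 111 112 121 123 123 119 125 196
 238 243] | [215 215 216 215 208 195 162 102 106 115 116 116 123 111  96 163 224 231] | [214 214 215 214 209 189 140 104 113 115 116 120 126 114  97 165 223 230]
289 [219 230 221 217 227 228 222 210 207 212 200 126 135 146 157 166 159 184
 218 228] | [203 201 210 213 207 188 150 101 111 114 110 111 129 131 130 159 201 211] | [203 201 209 214 209 182 131 105 110 114 112 125 143 137 131 159 200 210]
290 [218 207 207 215 233 237 225 209 204 206 207 212 222 233 240 244 243 239
 236 233] | [185 194 215 219 210 185 150 102 110 113 136 199 230 238 245 238 222 217] | [185 194 214 218 210 182 128
[... 2691 characters left out ...]
 245 243 243 243 244 245 244 243 243 241 240 242 243 247 241
 173 100] | [227 226 226 224 224 226 227 195 109 104 105 107 127 154 157 146 122 100] | [227 226 225 223 224 226 200 121 101 106 123 147 152 155 155 144 119 100]
303 [146 186 232 246 246 246 245 243 243 242 242 241 241 240 241 243 243 200
 109  93] | [207 224 227 226 227 226 226 200 117  99 104 105 124 150 149 130 102 101] | [206 225 227 227 226 229 229 195 113 106 106 110 125 151 150 127 103  99]
304 [194 128 140 185 232 246 246 246 245 244 242 241 241 241 243 247 229 139
  92  97] | [127 162 208 225 227 229 231 232 201 124 104 106 111 129 137 113 100 101] | [129 162 207 225 226 232 235 204 116 106 106 106 126 149 139 109 100 103]
```

{"op": "play_rows", "data": {
  "steps": [
    [[0, 0, -3, 0], [0, 0, -6, 0], [0.6, -0.5, -6, 0], [1.1, -1.0, -6, 0], [1.1, -1.0, -6, 0], [1.1, -1.0, -6, 0]]
  ]
}}

```text
time_s: 11.5
position: [640.1, -225.7, 89.0]
orientation: [-2.011, -2.413, 0.0]
force: [-0.7, -0.2, -0.8]
gripper_width: 18.8
grasp_force: 29.9
```

Run:
```python
from h import *
s=r.sense();P=s['position'];print(P.round(1),s['force'].round(1))
a=snap('scene','s5'); print('tcp z40',proj(a,[P[0],P[1],40]))
g=lambda c:c['img'].mean(2).astype(int)
for v in range(290,302): print(v,g(a)[v,412:430])
```

```text
[ 640.1 -225.7   89. ] [-0.7 -0.2 -0.8]
tcp z40 (np.float64(417.0182396300591), np.float64(299.30149804089643))
290 [184 194 216 214 173 102 110 116 116 161 207 228 241 241 233 224 221 216]
291 [198 210 222 216 170 105 109 115 129 180 219 232 243 248 244 235 232 226]
292 [224 223 224 215 168 107 112 115 139 187 203 215 223 237 246 246 243 233]
293 [224 225 225 209 147 104 111 114 147 201 210 206 205 217 230 234 240 243]
294 [224 226 228 211 145 104 110 110 142 201 221 218 216 212 219 229 233 236]
295 [224 224 228 208 124 104 113 115 166 225 223 222 222 222 220 224 227 229]
296 [226 226 228 206 123 106 112 117 174 229 225 224 225 192 125 122 176 225]
297 [225 225 230 208 123 106 113 117 169 225 231 228 199 122  97  97 125 154]
298 [220 224 227 201 109 107 115 110 139 202 227 201 124 100 102 121 143 145]
299 [219 221 223 192 107 106 117 112 102 150 176 125 102 108 125 150 151 143]
300 [222 221 223 220 180 121 113 116 110 116 111 107 123 148 154 155 148 126]
301 [223 221 223 224 225 192 114 105 103 101 126 149 153 154 153 152 140 108]
```

{"op": "play_rows", "data": {
  "steps": [
    [[-0.3, 1.9, -2, 0], [-0.7, 3.7, -2, 0], [-0.7, 3.7, -2, 0], [-0.7, 3.7, 0, 0], [-0.7, 3.7, 2, 0], [-0.7, 3.7, 4, 0], [-0.7, 3.7, 6, 0], [-0.7, 3.7, 6, 0], [-0.7, 3.7, 6, 0]]
  ]
}}

```text
time_s: 12.45
position: [647.0, -228.7, 88.5]
orientation: [2.007, 2.405, 0.002]
force: [-2.8, -0.8, 21.7]
gripper_width: 19.1
grasp_force: 30.0
```

{"op": "play_rows", "data": {
  "steps": [
    [[0, 0, -4, 0], [0, 0, -8, 0], [0, 0, -8, 0], [0, 0, -8, 0], [0, 0, -8, 0], [0, 0, -7, 0], [0, 0, -6, 0], [0, 0, -5, 0], [0, 0, -4, 0], [0, 0, -4, 0], [0, 0, -4, 0]]
  ]
}}

```text
time_s: 13.55
position: [643.9, -225.8, 87.2]
orientation: [-2.011, -2.413, 0.0]
force: [0.4, 0.5, -0.5]
gripper_width: 18.7
grasp_force: 30.0
```

Run:
```python
from h import *
s=r.sense();P=s['position'];print(P.round(1),s['force'].round(1),s['moment'].round(2),np.abs(s['qvel']).max().round(3))
a=snap('scene','s6'); print('tcp z40',proj(a,[P[0],P[1],40]))
g=lambda c:c['img'].mean(2).astype(int)
for v in range(286,304): print(v,g(a)[v,412:430])
```

```text
[ 643.9 -225.8   87.2] [ 0.4  0.5 -0.5] [-0.09  0.14 -0.  ] 0.003
tcp z40 (np.float64(418.1002022611765), np.float64(298.6734548267529))
286 [221 220 212 197 179 148  99 107 117 110 116 135 153 155 156 188 180 151]
287 [215 220 221 218 205 163 101 112 116 115 115 127 129 124 115 178 225 229]
288 [214 214 217 216 203 159 102 111 118 111 111 123 124 115  98 165 224 230]
289 [203 201 211 215 206 153 102 112 115 108 114 127 144 157 132 157 201 212]
290 [184 195 214 220 203 135 102 113 117 142 195 220 229 239 245 238 225 217]
291 [197 210 221 224 208 143 104 112 115 144 209 233 235 243 248 247 246 239]
292 [223 222 223 224 199 126 104 112 112 155 204 216 222 229 238 246 247 246]
293 [224 224 223 226 203 123 107 112 117 165 212 206 205 207 214 227 240 243]
294 [225 225 226 228 203 123 109 113 121 177 225 220 216 210 207 218 235 238]
295 [223 224 226 229 203 107 109 114 123 174 224 224 223 222 197 183 223 230]
296 [226 225 225 229 199 108 108 114 121 177 226 226 225 195 122 105 125 152]
297 [224 226 228 220 168 105 112 114 132 192 231 230 196 124  97 100 115 142]
298 [221 224 225 215 157 104 111 114 128 185 230 205 126 102 100 107 125 146]
299 [220 221 223 201 130 101 112 117 113 148 178 125 101 108 129 148 149 142]
300 [222 220 221 217 182 124 113 108 100  98 110 109 125 149 152 154 150 128]
301 [224 222 222 225 223 216 176 109 101  97 124 150 154 155 154 155 141 112]
302 [227 226 225 223 225 227 198 120 102 104 109 127 151 153 154 146 122 100]
303 [207 224 228 227 227 231 231 197 112 105 102 109 128 149 148 127 103 100]
```

{"op": "play_rows", "data": {
  "steps": [
    [[0, 0, 1, 0], [0, 0, 2, 0], [0, 0, 3, 0], [0, 0, 4, 0], [0, 0, 4, 0], [0, 0, 4, 0]]
  ]
}}

```text
time_s: 14.2
position: [645.3, -227.7, 86.3]
orientation: [2.01, 2.409, 0.0]
force: [-2.9, -1.2, 14.2]
gripper_width: 18.9
grasp_force: 30.0
```

{"op": "play_rows", "data": {
  "steps": [
    [[0, 0, -5, 0], [0, 0, -10, 0], [0, 0, -15, 0], [0, 0, -17, 0], [0, 0, -17, 0], [0, 0, -17, 0], [0, 0, -17, 0]]
  ]
}}

```text
time_s: 14.9
position: [643.9, -225.7, 100.0]
orientation: [-2.011, -2.413, 0.0]
force: [-1.0, 0.6, -0.5]
gripper_width: 18.7
grasp_force: 30.0
```

Run:
```python
from h import *
s=r.sense();P=s['position'];print(P.round(1),s['force'].round(1),s['moment'].round(2),np.abs(s['qvel']).max().round(3))
a=snap('scene','s7'); print([np.round(proj(a,[P[0],P[1],z]),1) for z in(P[2]-50.4,P[2]-46.4,70)])
g=lambda c:c['img'].mean(2).astype(int)
for v in range(276,304): print(v,g(a)[v,412:430])
k=a['img'][255:315,385:445,::-1]; cv2.imwrite('pics/crop5.png',cv2.resize(k,(600,600),interpolation=cv2.INTER_NEAREST))
```

```text
[ 643.9 -225.7  100. ] [-1.   0.6 -0.5] [-0.05  0.05  0.04] 0.002
[array([418.4, 295.9]), array([418.6, 294.8]), array([419.2, 290. ])]
276 [220 164  89  50  40  35  27  30  30  25  47  89 125 191 224 214 205 205]
277 [212 208 199 167 121  69  32  26  24  29  62 100 142 211 230 227 220 211]
278 [218 216 217 219 202 128  71  47  36  51  92 115 168 224 234 233 231 226]
279 [229 230 239 241 235 182 107 101  81  88 115 111 152 213 229 232 231 231]
280 [233 230 233 239 242 228 125 111 119 119 115 109 141 183 201 219 226 230]
281 [232 223 221 222 223 214 146 115 119 118 119 137 194 230 196 187 210 221]
282 [211 191 188 186 182 162 117 106 112 115 109 113 144 197 204 154 170 169]
283 [177 165 168 178 179 162 109 104 113 113 104 101 122 185 216 155 128 134]
284 [215 195 189 194 190 169 106 107 113 120 130 153 186 220 215 138 107 108]
285 [220 207 187 176 173 153 100 107 115 129 176 226 245 245 191 124 100  69]
286 [220 219 211 196 179 147 102 111 115 114 118 142 158 163 155 188 180 151]
287 [215 221 221 218 201 149 101 112 116 112 112 124 130 124 114 176 225 229]
288 [214 215 215 216 203 159
[... 519 characters left out ...]
95 [223 223 225 228 211 150 116 113 149 206 222 219 219 220 218 217 221 227]
296 [226 226 225 227 230 215 182 159 188 225 223 221 220 223 222 189 133 190]
297 [225 225 227 221 190 165 185 189 206 223 225 223 223 225 195 120 113 146]
298 [220 223 225 213 159 126 122 131 157 197 224 229 226 196 137 137 145 145]
299 [220 221 222 201 133 108 112 108 108 152 215 231 206 137 144 149 149 141]
300 [221 220 221 217 184 131 119 109  98  96 120 142 155 145 150 152 148 124]
301 [224 223 221 224 224 214 177 118  96  94 121 149 151 152 152 152 140 110]
302 [227 227 225 222 223 226 228 195 113 103 107 125 150 154 153 145 120  99]
303 [206 225 226 227 226 227 229 200 107 101 104 122 148 149 149 128 104 100]
```

View pics/crop5.png

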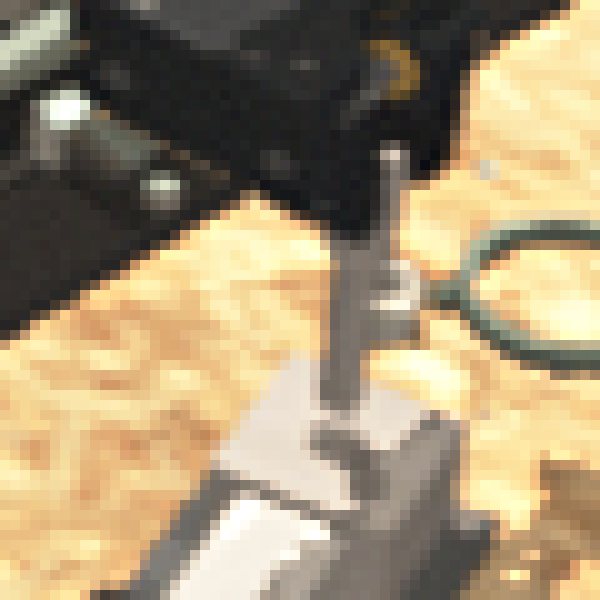

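The crop shows the foot's bottom at about (418.6,296) above the bore at (418.5,299). With the pin unslipped, its foot would be about 2.4 mm too far from the camera. The reaction along -x points the same way, so I shift by (-2.3,-1.3) mm and descend.

{"op": "play_rows", "data": {
  "steps": [
    [[-0.9, -2.5, 3, 0], [-0.9, -2.5, 6, 0], [-0.9, -2.5, 9, 0], [-0.9, -2.5, 11, 0], [-0.9, -2.5, 13, 0], [-0.9, -2.5, 14, 0], [-0.9, -2.5, 15, 0], [-0.9, -2.5, 16, 0], [-0.9, -2.5, 17, 0], [-0.9, -2.5, 17, 0], [-0.9, -2.5, 17, 0]]
  ]
}}

```text
time_s: 16.05
position: [641.8, -227.0, 83.1]
orientation: [-2.011, -2.413, -0.0]
force: [0.9, -0.5, -1.2]
gripper_width: 18.7
grasp_force: 30.0
```

Free at 83 mm with no force: the pin is in the bore. I continue down.

{"op": "play_rows", "data": {
  "steps": [
    [[0, 0, 2, 0], [0, 0, 4, 0], [0, 0, 6, 0], [0, 0, 8, 0], [0, 0, 10, 0], [0, 0, 12, 0], [0, 0, 14, 0], [0, 0, 15, 0], [0, 0, 15, 0], [0, 0, 15, 0]]
  ]
}}

```text
time_s: 17.05
position: [641.9, -227.1, 68.3]
orientation: [-2.011, -2.413, -0.0]
force: [1.0, -0.6, -1.0]
gripper_width: 18.6
grasp_force: 30.0
```

{"op": "play_rows", "data": {
  "steps": [
    [[0, 0, 1, 0], [0, 0, 2, 0], [0, 0, 3, 0], [0, 0, 4, 0], [0, 0, 4, 0], [0, 0, 4, 0]]
  ]
}}

```text
time_s: 17.65
position: [642.2, -227.4, 65.1]
orientation: [2.011, 2.412, 0.001]
force: [0.9, 0.7, 4.4]
gripper_width: 19.0
grasp_force: 30.0
```

{"op": "play_rows", "data": {
  "steps": [
    [[0, 0, 0, 0], [0, 0, 0, 0], [0, 0, 0, 0], [0, 0, 0, 0], [0, 0, 0, 0], [0, 0, 0, 0], [0, 0, 0, 0]]
  ],
  "claw": 60
}}

```text
time_s: 18.35
position: [641.8, -227.1, 64.3]
orientation: [-2.012, -2.413, -0.0]
force: [0.5, 0.6, -0.4]
gripper_width: 59.7
grasp_force: 0.0
```

{"op": "play_rows", "data": {
  "steps": [
    [[0, 0, -15, 0], [0, 0, -40, 0], [0, 0, -65, 0], [0, 0, -90, 0], [0, 0, -90, 0], [0, 0, -90, 0]]
  ]
}}

```text
time_s: 18.95
position: [642.1, -227.3, 155.5]
orientation: [2.011, 2.412, 0.001]
force: [1.0, -0.3, -0.9]
gripper_width: 59.9
grasp_force: 0.0
```

Run:
```python
from h import *
s=r.sense();print(s['position'].round(1),s['force'].round(1),s['joint_positions'].round(2),s['gripper_width'])
a=snap('scene','s8'); k=a['img'][250:380,355:455,::-1]
cv2.imwrite('pics/crop6.png',cv2.resize(k,None,fx=4.5,fy=4.5,interpolation=cv2.INTER_CUBIC))
```

```text
[ 642.1 -227.3  155.5] [ 1.  -0.3 -0.9] [ 0.24  0.83  0.07  1.44 -0.07  0.87  0.51] 59.91161929263632
```

View pics/crop6.png

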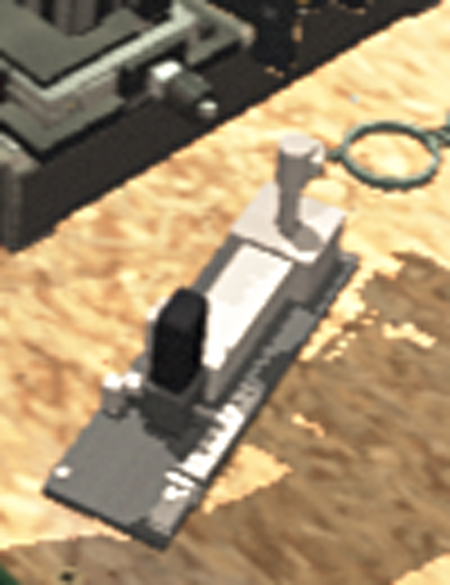

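The crop shows the tall pin standing upright and home in the heel bore, with its head at about scene (421,281). The arm is still at home, with the grip top at about (396,316). I back off toward the robot, turn the gripper there and open it.

{"op": "play_rows", "data": {
  "steps": [
    [[-1, -30, 0, 0], [-3, -70, 0, 0], [-5, -110, 0, 0], [-6, -150, 0, 0], [-8, -197, 0, 0], [-8, -197, 0, -0.14], [-8, -197, 0, -0.28], [-8, -197, 0, -0.42], [-8, -197, 0, -0.56], [-8, -197, 0, -0.7], [-8, -197, 0, -0.84], [-8, -197, 0, -0.98]]
  ],
  "claw": 88
}}

```text
time_s: 20.2
position: [448.6, -270.0, 153.3]
orientation: [-0.63, -3.075, -0.001]
force: [0.2, -0.3, -0.2]
gripper_width: 87.9
grasp_force: 0.0
```

{"op": "play_rows", "data": {
  "steps": [
    [[0, 0, 0, -0.14], [0, 0, 0, -0.28], [0, 0, 0, -0.42], [0, 0, 0, -0.56], [0, 0, 0, -0.7], [0, 0, 0, -0.75], [0, 0, 0, -0.75], [0, 0, 0, -0.75]]
  ]
}}

```text
time_s: 21.0
position: [448.9, -270.2, 153.7]
orientation: [0.529, -3.096, -0.002]
force: [-0.1, -0.0, 0.2]
gripper_width: 88.4
grasp_force: 0.0
```

Run:
```python
from h import *
s=r.sense();M=R.from_rotvec(s['orientation']).as_matrix();print(s['position'].round(1),s['joint_positions'].round(2),np.degrees(np.arctan2(M[1,1],M[0,1])))
S,t=load('scene0'),load('top0')
# grip: black blob; rays at side-profile. base plate edges for gauge angle in top view
for n,c,(x,y,w,h) in(('s',S,(380,300,30,45)),('t',t,(415,250,30,40))):
    im=c['img'][y:y+h,x:x+w]; m=(im.max(2)<50).astype(np.uint8); k,l,st,ce=cv2.connectedComponentsWithStats(m); i=1+np.argmax(st[1:,4])
    cs=cv2.findContours((l==i).astype(np.uint8),0,2)[0][0]; print(n,st[i],cv2.minAreaRect(cs)[0:2],ce[i]+[x,y])
ga=np.array([np.cos(np.radians(19.5)),np.sin(np.radians(19.5))]); b=np.array([641.9,-227.1]); g=b-140*ga; print('grip pred',g)
off=np.array([3.,1.]) # camera minus robot
print('pred grip top px',proj(S,[*(g+off),92]),proj(S,[*(g+off),70]),proj(t,[*(g+off),92]))
# rider from top: bright/dark profile along strip; scene too
gp=np.array([-ga[1],ga[0]])
for e in(35,45,50,55,65):
    q=b+off-(140+e)*ga-45*gp; print(e,np.round(proj(t,[*q,20]),1),np.round(proj(S,[*q,20]),1))
im=cv2.resize(S['img'][340:370,380:420,::-1],None,fx=13,fy=13,interpolation=cv2.INTER_CUBIC)
im2=cv2.resize(t['img'][264:304,425:455,::-1],(360,480),interpolation=cv2.INTER_CUBIC)[:390]
im2=cv2.resize(t['img'][262:302,425:453,::-1],(273,390),interpolation=cv2.INTER_CUBIC)
cv2.imwrite('pics/crop7.png',np.hstack([im,im2]))
```

```text
[ 448.9 -270.2  153.7] [ 0.74  0.68 -0.47  1.92  0.48  0.66  1.88] 109.40815728275872
s [  8  15  13  23 186] ((14.158415794372559, 25.915842056274414), (10.845905303955078, 22.089824676513672)) [394.11827957 326.63978495]
t [  6  15  16  17 142] ((13.5, 23.0), (16.0, 15.0)) [430.47887324 273.47183099]
grip pred [ 509.93019125 -273.83296029]
pred grip top px (np.float64(395.0460912506766), np.float64(317.28852365299605)) (np.float64(394.3640711912336), np.float64(323.8667948123614)) (np.float64(432.11949398007494), np.float64(269.9613554008531))
35 [447.1 283.4] [403.1 355.5]
45 [448.1 287.2] [401.2 358.3]
50 [448.6 289. ] [400.2 359.7]
55 [449.2 290.9] [399.3 361.1]
65 [450.2 294.6] [397.3 364. ]
```

View pics/crop7.png

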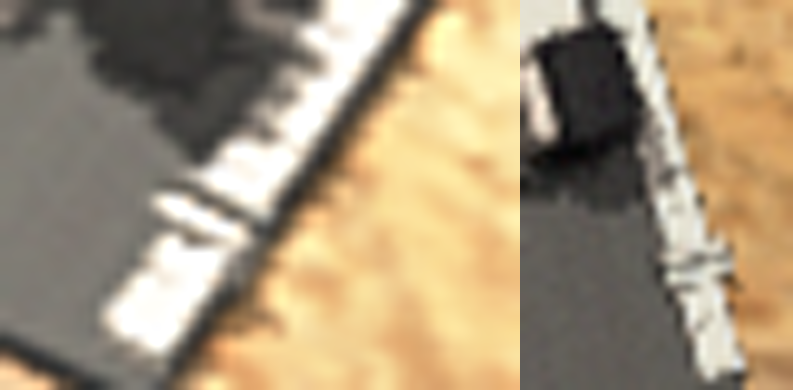

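The crops show the rider's ridge as a thin line between two dark edges, at scene (395.8,356.5) and top (443.1,289.1). The pointer and grip sit up-strip of it.

Run:
```python
from h import *
S,t=load('scene0'),load('top0')
p,e=two(S,(395.8,356.5),t,(443.1,289.1)); print(p,e)
b=np.array([644.8,-226.2])
for ang in(19,19.5,20):
    ga=np.array([np.cos(np.radians(ang)),np.sin(np.radians(ang))]); gp=np.array([-ga[1],ga[0]])
    for n,q in(('tri',p),('top15',onz(t,443.1,289.1,15)),('top20',onz(t,443.1,289.1,20)),('sc15',onz(S,395.8,356.5,15)),('sc20',onz(S,395.8,356.5,20)),('grip t',onz(t,430.5,269.5,92))):
        d=q[:2]-b; print(ang,n,'ext',round(-d@ga-140,1),'perp',round(d@gp,1))
s=r.sense(); print(totool(np.array([510.5,-273.5,51])-s['position']).round(1))
im=t['img'].mean(2).astype(int)
# base plate edges in top view (left/right) for angle
for v in(272,280,288,296): print(v,im[v,408:428],im[v,436:454])
```

```text
[ 479.40752193 -318.03505139   19.28860877] 0.7121596169180686
19 tri ext 46.3 perp -33.0
19 top15 ext 46.2 perp -33.7
19 top20 ext 46.6 perp -32.5
19 sc15 ext 42.5 perp -31.8
19 sc20 ext 46.6 perp -33.5
19 grip t ext -2.1 perp 2.5
19.5 tri ext 46.6 perp -31.4
19.5 top15 ext 46.5 perp -32.1
19.5 top20 ext 46.8 perp -30.9
19.5 sc15 ext 42.8 perp -30.2
19.5 sc20 ext 46.9 perp -31.8
19.5 grip t ext -2.2 perp 3.7
20 tri ext 46.8 perp -29.7
20 top15 ext 46.7 perp -30.5
20 top20 ext 47.1 perp -29.3
20 sc15 ext 43.1 perp -28.6
20 sc20 ext 47.1 perp -30.2
20 grip t ext -2.2 perp 4.9
[-57.1 -23.7 102.6]
272 [142 139 112  75  94  93  92  89  76  77  78  80  80  78 129 115  79 120
 199 211] [ 31  53 205 223 144 149 159 163 163 159 155 150 147 147 147 144 137 143]
280 [120 123 120 111 109  60  78 166 211 206 202  86  92  93  77  61  29  34
  51  40] [ 53  57 133 101 113 221 183 155 151 148 150 142 144 145 151 141 138 147]
288 [128 135 141 141 141 137 137  57  90  89  93  94  91  94  91  93  92  93
  95  94] [ 91  93  76 124 200 198 146 113 157 140 145 162 159 157 153 157 156 147]
296 [153 149 147 146 140 136 134 139 144  67  93  92  92  92  92  89  93  91
  93  89] [ 90  90  93  92  93  85 126 219 222 220 224 170 175 174 175 173 175 179]
```

{"op": "play_rows", "data": {
  "steps": [
    [[-28, -12, 0, 0], [-57, -24, 0, 0], [-57, -24, 0, 0], [-57, -24, 25, 0], [-57, -24, 50, 0], [-57, -24, 75, 0], [-57, -24, 95, 0], [-57, -24, 102, 0], [-57, -24, 102, 0], [-57, -24, 102, 0]]
  ],
  "claw": 88
}}

```text
time_s: 22.0
position: [511.5, -274.2, 53.1]
orientation: [-0.531, 3.096, -0.001]
force: [-0.4, -0.5, -0.3]
gripper_width: 88.2
grasp_force: 0.0
```

Run:
```python
from h import *
s=r.sense();print(s['position'].round(1),s['force'].round(1),s['joint_positions'].round(2))
a=snap('scene','s9')
# pin still in place? grip visible?
P=s['position']; print('grip top px pred',proj(a,[513,-272.8,92]))
d=np.abs(a['img'][275:300,410:430].astype(int)-load('s8')['img'][275:300,410:430]).mean(); print('pin area diff',d)
```

```text
[ 511.5 -274.2   53.1] [-0.4 -0.5 -0.3] [ 0.63  0.88 -0.37  1.82  0.57  0.55  1.8 ]
grip top px pred (np.float64(395.0580842821777), np.float64(317.26738595830744))
pin area diff 102.76133333333334
```

{"op": "play_rows", "data": {
  "steps": [
    [[0, 0, 0, 0], [0, 0, 0, 0], [0, 0, 0, 0], [0, 0, 0, 0], [0, 0, 0, 0], [0, 0, 0, 0], [0, 0, 0, 0], [0, 0, 0, 0], [0, 0, 0, 0], [0, 0, 0, 0], [0, 0, 0, 0], [0, 0, 0, 0]]
  ],
  "claw": 0
}}

```text
time_s: 23.25
position: [511.2, -274.2, 52.3]
orientation: [-0.532, 3.096, 0.0]
force: [0.8, 0.7, -1.9]
gripper_width: 22.0
grasp_force: 30.0
```

The opening is 22 mm, so the button is fully in. I draw the arm out.

{"op": "play_rows", "data": {
  "steps": [
    [[3, 0, 0, 0], [8, 0, 0, 0], [13, 0, 0, 0], [18, 0, 0, 0], [23, 0, 0, 0], [28, 0, 0, 0], [33, 0, 0, 0], [38, 0, 0, 0], [42, 0, 0, 0], [45, 0, 0, 0], [47, 0, 0, 0], [47, 0, 0, 0]]
  ]
}}

```text
time_s: 24.45
position: [466.5, -290.1, 52.3]
orientation: [0.531, -3.096, 0.0]
force: [4.0, -1.0, -9.0]
gripper_width: 21.7
grasp_force: 30.0
```

{"op": "play_rows", "data": {
  "steps": [
    [[0, 0, 0, 0], [0, 0, 0, 0], [0, 0, 0, 0]]
  ]
}}

```text
time_s: 24.75
position: [466.9, -290.0, 52.3]
orientation: [0.532, -3.096, 0.0]
force: [4.3, -2.4, -9.7]
gripper_width: 21.2
grasp_force: 30.0
```

Run:
```python
from h import *
s=r.sense();P=s['position'];print(P.round(1),s['force'].round(1),s['gripper_width'],s['grasp_force'],np.abs(s['qvel']).max())
ga=np.array([np.cos(np.radians(19.5)),np.sin(np.radians(19.5))]); print('moved',-(P[:2]-[511.2,-274.2])@ga, (P[:2]-[511.2,-274.2])@[-ga[1],ga[0]])
a=snap('scene','s10');b=snap('top','t10')
for n,p in(('pointer',None),):
    pass
g=lambda c:c['img'].mean(2).astype(int)
print(g(b)[284:296,434:450]); print(g(a)[350:364,384:408])
```

```text
[ 466.9 -290.    52.3] [ 4.3 -2.4 -9.7] 21.225477886175508 30.000610426068306 0.0021277520529154846
moved 47.02544291540106 -0.06490007641845695
[[ 19  28  25  28  34  75  46  40  36  44  40  40  25  20  32  47]
 [ 34  27  25  28  30  61  62  42  36  44  42  45  37  24  35  43]
 [ 34  20  22  18  26  35  75  46  41  42  45  40  41  42  44  45]
 [ 53  16  24  27  23  36  55  68  51  40  38  37  40  42  43  41]
 [ 54  37  15  23  18  35  40  76  66  46  38  42  46  37  38  38]
 [ 50  52  10  26  19  11  47  41  73  56  39  38  37  45  41  37]
 [ 49  50  24  10  15  15  27  48  49  71  60  44  35  49  43  41]
 [ 48  52  42  18  22  30  18  27  36  44  79  67  50  38  43  40]
 [ 72  92  79  33  24  20  21  19  27  32  32  70  68  54  41  43]
 [103 137 104  46  25  20  19  24  20  21  25  31  58  66  62  36]
 [ 89  70  49  47  31  27  23  15  23   3  15  19  27  33  61  40]
 [ 50  49  48  52  47  24  25  27  26  17  12  14  19  22  28  29]]
[[ 42  35  45  55  51  50  45  46  50  55  79 104 102 139 213 230 195 188
  226 231 132  60  76 125]
 [ 57  56  55  52  50  49  47  46  78 106 105 101
[... 564 characters left out ...]
54  53  51  53  51  50  50  67 107 129 135 130 112  93  82  75  70
  121 179 205 192 196 204]
 [ 51  53  53  52  53  51  48  55  87 106  82 100 129 136 128 111  86 101
  181 221 220 202 200 198]
 [ 53  51  49  52  51  51  49  72 111 123 117 120 115 114 121 104 105 167
  215 219 221 213 190 172]
 [ 53  53  51  52  51  48  54  75 104 121 121 123 117 126 125 103 109 164
  202 197 200 201 194 171]
 [ 52  51  52  51  48  52  90 113  98 107 122 122 115 116 117 103 165 204
  194 183 178 171 171 181]
 [ 51  51  51  50  56  81 110 120 118 122 127 122  95  75  82 107 182 219
  206 194 181 157 167 184]
 [ 64  51  48  52 102 138 123 122 140 170 156 116  71  62  92 122 179 222
  223 217 197 166 170 184]]
```

Run:
```python
from h import *
a=load('s10'); g=a['img'].mean(2)
ga=np.array([np.cos(np.radians(19.5)),np.sin(np.radians(19.5))]); gp=np.array([-ga[1],ga[0]])
# sample intensity profiles along gauge x at z=21.5 for several lateral lines
pt=onz(a,395.8,356.5,20)[:2]
for off in(24,20,16,14,12,10,8,4,0,-4,-8):
    L=[cv2.getRectSubPix(g.astype(np.float32),(1,1),tuple(map(float,proj(a,[*(pt+off*gp+k*ga),21.0]))))[0,0] for k in np.arange(-14,14.1,2)]
    print(off,np.round(L).astype(int))
```

```text
24 [55 54 54 54 54 54 54 53 51 51 51 51 51 51 52]
20 [54 55 52 50 48 52 55 59 55 53 48 47 46 47 48]
16 [ 51  51  46  46  50  64  88 103 102  72  54  58  62  54  51]
14 [ 53  53  49  49  51  61  92 111 108  88  75  82  91  76  61]
12 [ 52  51  51  50  53  65  90 113 106  94  90 104 107  98  86]
10 [ 51  50  50  53  62  79  93 106  97  82  86 101 104 104 100]
8 [ 50  53  53  54  77 108 111 106  85  74  90 117 113 112 109]
4 [ 93 106 100 100 109 125 133 104  71  85 143 215 231 213 214]
0 [119 121 118 101  98 124 125  99  79  91 167 241 241 232 232]
-4 [122 123 120 116 121 133 124 102  82 102 180 234 243 242 247]
-8 [102 115 121 125 121 121 118 102  82 103 133 141 132 134 134]
```

Run:
```python
from h import *
a=load('s10'); ga=np.array([np.cos(np.radians(19.5)),np.sin(np.radians(19.5))]); gp=np.array([-ga[1],ga[0]])
pt=onz(a,395.8,356.5,20)[:2]
K=np.arange(-14,14.1,1.5); print(K)
for n in('scene0','s8','top0'):
    c=load(n); g=c['img'].mean(2).astype(np.float32); print(n)
    q0=pt if n!='top0' else onz(c,443.1,289.1,20)[:2]
    for off in(12,8,6,3,0,-3,-6,-8):
        print(off,np.round([cv2.getRectSubPix(g,(1,1),tuple(map(float,proj(c,[*(q0+off*gp+k*ga),21.0]))))[0,0] for k in K]).astype(int))
```

```text
[-14.  -12.5 -11.   -9.5  -8.   -6.5  -5.   -3.5  -2.   -0.5   1.    2.5
   4.    5.5   7.    8.5  10.   11.5  13. ]
scene0
12 [123 123 123 121 120 120 125 136 137 131 120 117 117 122 124 120 107  87
  72]
8 [121 127 123 121 116 126 147 187 228 241 185 121 118 142 159 136  99  81
  81]
6 [171 171 173 174 154 125 166 221 247 240 209 151 114 147 189 196 171 156
 148]
3 [244 251 248 244 223 173 158 196 238 237 178 113 137 184 230 247 251 243
 239]
0 [252 254 254 240 188 137 167 216 240 230 199 149 133 178 229 254 252 250
 248]
-3 [254 254 255 255 253 216 189 207 238 240 175 117 144 198 235 248 255 252
 251]
-6 [229 229 237 227 213 212 206 211 224 212 172 142 151 186 213 228 230 222
 221]
-8 [150 157 151 144 149 151 145 160 168 147 110  97 128 165 163 146 131 134
 135]
s8
12 [124 124 124 124 123 123 127 138 137 132 121 119 117 123 125 121 106  86
  72]
8 [125 130 127 123 118 128 150 190 230 242 186 124 120 144 161 138 100  81
  80]
6 [176 176 178 179 157 127 168 224 249 242 212 154 117 151 192 197 173 159
 150]
3 [248 254 250 246 226 176 161 198 239 238 179 115 140 187 231 248 252 245
 2
[... 267 characters left out ...]
7 132 131 126 129 131 118  92  80 102 127 142 143 134 138
 138]
top0
12 [90 93 95 92 88 83 83 85 80 76 72 71 80 83 82 88 90 90 88]
8 [150 141 126 116 121 144 132 120 161 200 167 151 170 165 138 127 115 121
 135]
6 [185 209 221 215 203 202 160 140 179 188 156 164 195 192 182 196 202 197
 194]
3 [196 202 213 220 221 211 180 181 206 180 150 154 172 196 208 215 218 222
 222]
0 [214 210 214 218 222 220 212 210 209 192 158 123 159 206 215 222 222 222
 221]
-3 [171 165 170 195 206 194 174 159 186 211 179 164 190 196 185 190 201 208
 205]
-6 [129 121 121 132 121 107  90  99 159 177 150 160 198 191 174 154 143 145
 150]
-8 [127 124 132 138 120 114 117 128 161 161 146 137 146 163 166 156 146 138
 142]
```

The pointer sits about 2 mm short of the ridge, so I draw it 2 mm further.

{"op": "play_rows", "data": {
  "steps": [
    [[0.7, 0, 0, 0], [1.4, 0, 0, 0], [2, 0, 0, 0], [2, 0, 0, 0], [2, 0, 0, 0], [2, 0, 0, 0]]
  ]
}}

```text
time_s: 25.45
position: [465.5, -290.5, 52.3]
orientation: [-0.532, 3.096, -0.0]
force: [4.5, -1.1, -10.6]
gripper_width: 21.6
grasp_force: 30.0
```

Run:
```python
from h import *
s=r.sense();P=s['position'];print(P.round(1),s['force'].round(1),s['gripper_width'],s['grasp_force'],np.abs(s['qvel']).max())
ga=np.array([np.cos(np.radians(19.5)),np.sin(np.radians(19.5))]); gp=np.array([-ga[1],ga[0]]); print('moved',-(P[:2]-[511.2,-274.2])@ga)
a=snap('scene','s11'); g=a['img'].mean(2).astype(np.float32); pt=onz(a,395.8,356.5,20)[:2]; K=np.arange(-11,9,1.); print(K)
for off in(17,16,15,14,13,5,3,1,-1,-3):
    print(off,np.round([cv2.getRectSubPix(g,(1,1),tuple(map(float,proj(a,[*(pt+off*gp+k*ga),21.5]))))[0,0] for k in K]).astype(int))
```

```text
[ 465.5 -290.5   52.3] [  4.5  -1.1 -10.6] 21.59717317630553 29.999870136380196 0.0015699189682127363
moved 48.5589471863186
[-11. -10.  -9.  -8.  -7.  -6.  -5.  -4.  -3.  -2.  -1.   0.   1.   2.
   3.   4.   5.   6.   7.   8.]
17 [48 48 49 51 52 59 69 81 91 93 88 81 72 63 54 48 48 48 47 48]
16 [ 49  49  50  52  55  61  72  87 100 101  95  86  75  68  60  53  49  49
  53  58]
15 [ 50  50  50  53  57  62  74  88 101 111 104  93  83  74  67  60  55  60
  64  69]
14 [ 51  50  50  53  58  67  77  91 103 112 110  99  90  81  75  72  70  71
  76  81]
13 [ 51  51  51  52  59  69  81  94 103 109 112 104  95  88  85  83  83  84
  87  92]
5 [ 86  87  87  88  92 102 118 128 134 124 111  97  82  76  77  85 111 147
 183 214]
3 [109 107 105 104 106 113 123 128 129 125 112  94  76  62  79 104 136 173
 205 228]
1 [120 112 102  89  90 106 121 134 130 122 109  95  83  74  70 102 143 186
 226 240]
-1 [120 120 112 106 100 102 116 126 132 124 109  93  76  79  88 104 140 181
 215 243]
-3 [122 121 119 117 116 120 126 129 129 129 120 102  85  72  90 120 156 192
 215 232]
```

```bash
python3 -c "
from rig import r
print(r.sign_off())"
```

```text
the job is handed in; nothing more can be done
None
```

I handed the job in, but no verdict came back: the tall pin is home in the heel bore and let go, and the arm is held drawn out about 48.6 mm with the button squeezed and its pointer within about 1.5 mm of the rider mark by my images.

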